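# Unstack the parts of a pool-control kit into their nests

## Robot

A 6-joint arm with a two-finger parallel gripper is mounted at the origin on the work surface. World frame = base frame: x ahead of the robot, y to its left, z up, the work surface at z = 0. Lengths are in m, angles in rad, forces in N, time in s.
With the tool pointing down it reaches from about 0.325 to 0.775 m from the base axis. Payload 5.5 kg.
Tool frame: the origin (TCP) lies midway between the tips of the shut fingers; the grasp point (between the pads) lies 19 mm behind it (robot.hold_point_z is the distance from the TCP to the grasp point, in m); z points along the fingers, y is the line along which they close (so a half turn about z gives the same grasp; the last joint's range is limited). The gripper opens to 85 mm and grips with 20 to 120 N. Pads are 22 mm wide; open, the fingers measure 114 mm over their backs; the gripper's body (76 mm by 85 mm) begins 54 mm behind the grasp point. The pads swing forward as they close: fully open they stand 13 mm farther back than shut.
Start: joints at [1.248, 0.091, 1.231, -0, 1.82, -0.057], TCP at [0.158, 0.579, 0.231] pointing down, gripper open.
Joint ranges: [-2.87, 2.87], [-0.86, 2.18], [0.17, 2.46], [-1.51, 4.65], [0.06, 2.69], [-2.65, 2.65]. Speed limits (rad/s): [2.57, 2.57, 3.01, 3.14, 3.14, 3.14].

## Interface

Orientations are given as a unit quaternion [w, x, y, z].
In Python, from bench import robot gives the robot as it stands. Calls block until the motion is done:
- robot.reach(position, orientation): joint-space move of the TCP to a pose.
- robot.movel(position, attitude=None, feed=0.15, force_limit=None): straight line of the TCP; attitude=None keeps the orientation; feed is the mean speed in m/s. With force_limit (N) it stops when the force on the tool has changed by that much, and returns True; else False.
- robot.move_joints(angles): joint-space move.
- robot.command_gripper(opening): finger opening in m; the grip force is fixed at half the most; returns when the fingers have stopped.
- robot.pause(seconds).
- robot.inverse_kinematics(position, orientation): joint angles nearest the present ones, or None.
- robot.state(): the state.
- robot.read_camera(name): name is "scene" or "top" or "wrist"; returns the picture (400x640x3 uint8, red, green, blue); there is no depth.
- robot.camera_params(name): a dict with "fx", "fy", "cx", "cy" (pixels), "distortion" ([k1, k2, p1, p2, k3] as OpenCV has them; the pictures are not rectified), "origin" and "attitude" of the camera in the world. Camera axes: x right, y down, z forward; pixel columns grow to the right and rows downward; lengths in m; the calibration is good to about 2 mm. A picture is of the moment at which its call begins: read the wrist's pose just before it. camera_params takes no time and is no camera call; for the wrist camera it gives the pose at the moment of the call.
A pose or a line that the arm cannot do raises robot.Unreachable and nothing moves.
- robot.hand_in(): hands the job in; it is judged then, once.
The state is a dict: "time_s": time; "qpos": joint angles; "qd": joint speeds; "joint_efforts": joint torques, N m; "position": TCP position; "eef_rot": TCP orientation; "force": force on the tool from outside, world axes, zero at the start; "torque": the same for the moment, N m; "grip_width": finger opening in m; "grasp_force": force on a finger pad.
Only numpy, scipy, OpenCV 4.12 (cv2) and the standard library are available. Lean on these libraries where they do the work, as an engineer would, in place of code of your own. Each camera call takes 0.05 s, during which the arm holds its last target. There are 200 camera calls.

## Task

Take the stack of four parts on the bench apart and put each part right way up into the nest of its own outline: terminal block in the oblong nest, round end cap in the round nest, hexagonal union nut in the hexagonal nest, square junction box in the square nest, each lying flat on the nest's floor inside the rim. Do not knock over or push away the white bottle or the cardboard tape roll.

Things in the scene. Friction and masses are not known exactly. Their poses are not given: they have to be found in the camera images.
- terminal_block: Black screw terminal block with two rows of small brass screws on top, 38 (x) x 18 (y) x 32 high mm, about 50 g. At the start it lies on top of the stack, its underside about 112 mm above the bench. Origin at the centre of its underside, x along its length, z up. It needs the oblong nest, long side to long side.
- end_cap: White round plastic pipe end cap, a solid plain cylinder 40 mm in diameter and 36 mm high, flat on top, about 60 g. Second from the top of the stack, its underside about 76 mm above the bench. Origin at the centre of its underside, z up.
- union_nut: Dark grey hexagonal union nut, 54 mm across flats (62 mm across corners), 34 mm high, flat top with a black disc for its bore (solid), about 80 g. Third from the top, its underside about 42 mm above the bench. Origin at the centre of its underside, z up; its x axis is square to one pair of flats (other flats every 60 degrees). Fits the hexagonal nest at any yaw.
- junction_box: Light grey square plastic junction box, 64 x 64 mm and 42 mm high, about 140 g, closed, lid seam round its sides. At the bottom of the stack, standing on the bench. Origin at the centre of its underside, x and y square to its sides, z up. Put it into the square nest with sides parallel.
- oblong_nest: Nest for the terminal block. Fixed to the bench. Low plywood rim around a black rubber floor: floor 3 mm above the bench, rim 6 mm thick and its top 8 mm above the bench, so 5 mm above the floor. Origin at its centre at bench height, z up, x along its long side. Inside 52 (x) x 32 (y) mm: 7 mm of play on each side.
- round_nest: Nest for the end cap. Fixed to the bench. Low plywood rim around a black rubber floor: floor 3 mm above the bench, rim 6 mm thick and its top 8 mm above the bench, so 5 mm above the floor. Origin at its centre at bench height, z up, inside diameter 54 mm: 7 mm of play all round.
- hex_nest: Nest for the union nut. Fixed to the bench. Low plywood rim around a black rubber floor: floor 3 mm above the bench, rim 6 mm thick and its top 8 mm above the bench, so 5 mm above the floor. Origin at its centre at bench height, z up, x axis square to one pair of the inside flats. Inside 68 mm across flats: 7 mm of play on each side.
- square_nest: Nest for the junction box. Fixed to the bench. Low plywood rim around a black rubber floor: floor 3 mm above the bench, rim 6 mm thick and its top 8 mm above the bench, so 5 mm above the floor. Origin at its centre at bench height, z up, x and y square to its sides. Inside 78 x 78 mm: 7 mm of play on each side.
- spray_bottle: Bystander: upright white bottle with black cap and blue label, 54 mm in diameter, 150 mm high, to be left standing. Origin at the centre of its underside, z up.
- tape_roll: Bystander: cardboard-brown roll of tape lying flat, 72 mm in diameter, 45 mm high, to be left in place. Origin at the centre of its underside, z up.
Things that resemble listed ones, but are neither listed nor needed, are in the scene too. Leave any purple look-alike of the union_nut alone. What is shaped like the end_cap but orange or purple is not meant.

How it is judged:
By the outcome, as a careful person would: the job done as asked, in the order asked, and still so for the second after the job is handed in, with the robot touching nothing.
It also fails if it takes over 125 s, if anything falls off the work surface, if the arm or the gripper's body presses on something with over 40 N, if the wrist force passes 120 N, or if a joint passes its speed limit or range.

## Working session

There is one attempt and no reset: what is moved stays moved. The work goes in short steps, each a Python script; the robot and the scene stay as the last script left them, time stands still between calls to the robot, and variables do not carry over. Pictures are saved under pics/ and viewed, at most 14 in all, crops included, and the job is handed in when it is done.

```bash
mkdir -p pics; ls; python3 - <<'E'
from bench import robot
import cv2
for n in("top","scene"):
    im=robot.read_camera(n); cv2.imwrite(f"pics/{n}0.png",im[:,:,::-1])
    print(n,robot.camera_params(n))
s=robot.state();print(s["time_s"],s["eef_rot"],s["grip_width"],robot.hold_point_z)
print(robot.camera_params("wrist"))
E
```

```text
pics
top {'fx': 506.9776304974468, 'fy': 506.9776304974468, 'cx': 318.5790775910851, 'cy': 207.15862790400288, 'distortion': array([-0.05852151,  0.        ,  0.        ,  0.        ,  0.        ]), 'origin': array([ 0.37761738, -0.03443047,  1.22377932]), 'attitude': array([ 0.0545203 , -0.69547069,  0.71482974, -0.04864679])}
scene {'fx': 360.8385545845638, 'fy': 360.8385545845638, 'cx': 313.9267871375962, 'cy': 199.00650771314872, 'distortion': array([-0.07244382,  0.        ,  0.        ,  0.        ,  0.        ]), 'origin': array([0.8102309 , 0.36117743, 0.65749754]), 'attitude': array([-0.09999639,  0.26928127,  0.89589786, -0.33890314])}
0.1 [-1.64630054e-04  1.32492808e-01  9.91183565e-01 -8.77517008e-04] 0.08520963747221008 0.0187
{'fx': 335.60287801530615, 'fy': 335.60287801530615, 'cx': 312.2170482363488, 'cy': 196.01592387742386, 'distortion': array([-0.07155696,  0.        ,  0.        ,  0.        ,  0.        ]), 'origin': array([0.08135606, 0.59937132, 0.37356263]), 'attitude': array([0.12445472, 0.78477075, 0.59977952, 0.09439508])}
```

View pics/top0.png

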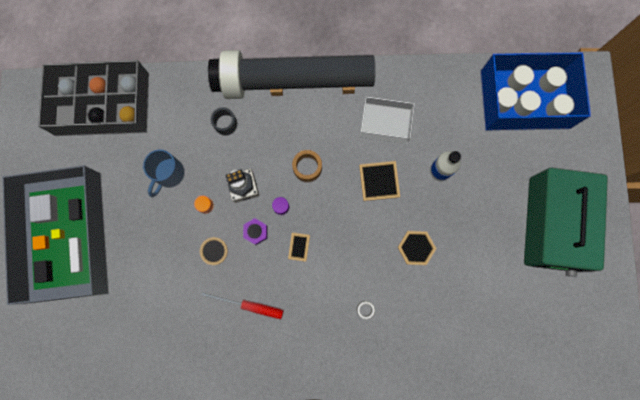

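View pics/scene0.png

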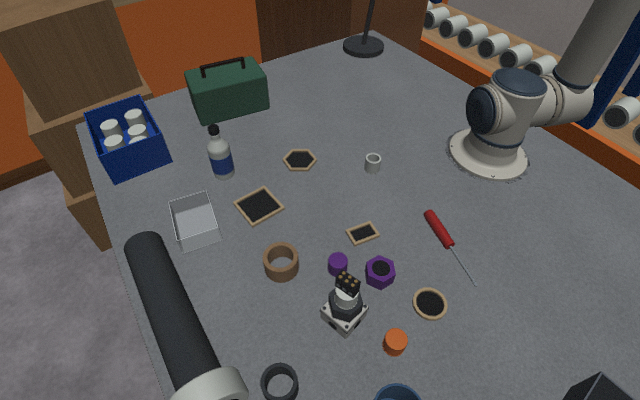

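Top view: stack at about (240,184), nests round (213,251), oblong (299,247), square (380,180), hex (417,248). Bottle (445,167), roll (307,165). Decoys: orange cylinder (203,204), purple cylinder (281,205), purple hex (255,232), dark ring (223,121). The target is the only stack, with the black block on top. I'll check it in an enlarged crop.

```bash
python3 - <<'E'
import cv2
im=cv2.imread("pics/top0.png")
a=cv2.resize(im[145:280,190:450],None,fx=3,fy=3,interpolation=cv2.INTER_CUBIC);cv2.imwrite("pics/c1.png",a)
b=cv2.resize(im[160:210,215:270],None,fx=11,fy=11,interpolation=cv2.INTER_CUBIC);cv2.imwrite("pics/c2.png",b)
E
```

```text
(no output)
```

View pics/c1.png

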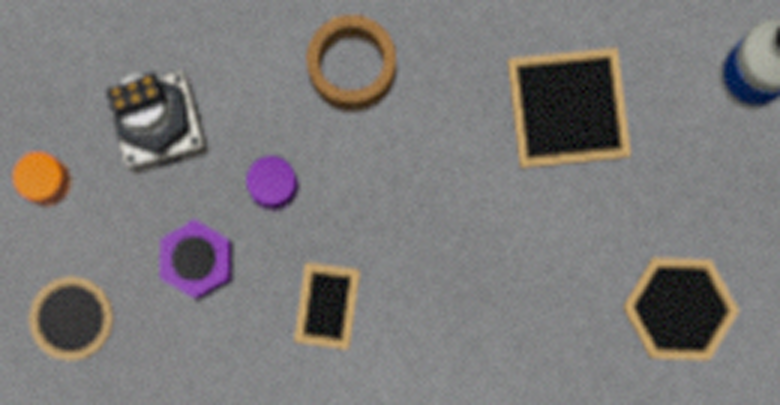

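View pics/c2.png

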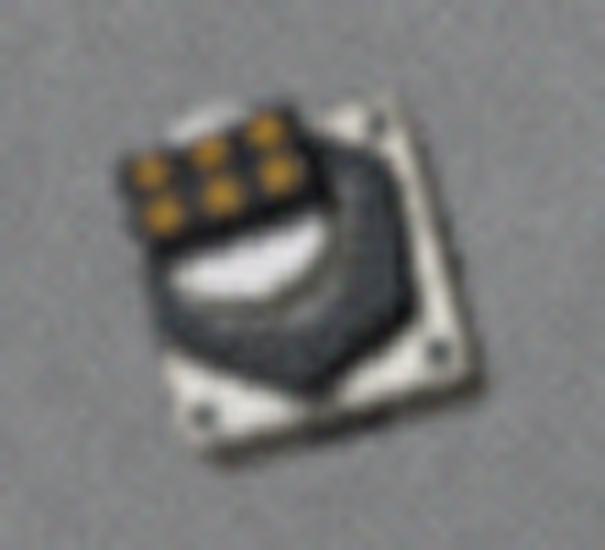

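The crop shows the stack: black block with brass screws centred at c2 (216,173), white cap and dark hex below it, light grey box with lid holes at (377,123), (440,352), (205,415). None of these is a decoy. Next: positions.

```bash
cat > h.py <<'E'
import numpy as np, cv2
from bench import robot
from scipy.spatial.transform import Rotation as R
def ray(c,uv):
    K=np.array([[c["fx"],0,c["cx"]],[0,c["fy"],c["cy"]],[0,0,1]])
    n=cv2.undistortPoints(np.array(uv,float).reshape(-1,1,2),K,np.array(c["distortion"]))[:,0]
    q=c["attitude"]; return R.from_quat([*q[1:],q[0]]).apply(np.c_[n,np.ones(len(n))])
def at(c,uv,z):
    d=ray(c,uv);o=np.array(c["origin"]); return o+d*((z-o[2])/d[:,2])[:,None]
def quat(yaw):  # tool down, closing axis y at angle yaw in world
    y=np.array([np.cos(yaw),np.sin(yaw),0]);z=np.array([0,0,-1.]);x=np.cross(y,z)
    q=R.from_matrix(np.c_[x,y,z]).as_quat(); return np.array([q[3],*q[:3]])
def best(pos,yaw,step=np.pi):
    "yaw among equivalents needing the least wrist turn from joint-6 zero"
    out=[]
    for k in range(-6,7):
        y=yaw+k*step
        if abs(y)>np.pi*1.01: continue
        j=robot.inverse_kinematics(pos,quat(y))
        if j is not None: out.append((abs(j[5]),y))
    return min(out)[1]
def snap(n,f):
    c=robot.camera_params(n); im=robot.read_camera(n)[:,:,::-1].copy(); cv2.imwrite(f"pics/{f}.png",im); return c,im
def full(uv,x0,y0,s): return (np.array(uv,float)+.5)/s-.5+[x0,y0]
E
python3 - <<'E'
from h import *
np.set_printoptions(precision=4,suppress=True)
c=robot.camera_params("top")
def show(n,uv,z,k,x0,y0):
    p=at(c,full(uv,x0,y0,k),z)[:,:2]; print(n,"centre",p.mean(0)); d=np.roll(p,-1,0)-p
    print("  len",np.hypot(*d.T)*1e3,"ang",np.degrees(np.arctan2(d[:,1],d[:,0])))
show("sq",[(509,59),(616,48),(630,154),(522,166)],.008,3,190,145)
show("ob",[(305,263),(359,268),(347,348),(295,342)],.008,3,190,145)
show("hex",[(655,260),(711,259),(738,308),(710,358),(654,357),(625,309)],.008,3,190,145)
show("round",[(29,318),(70,277),(111,318),(70,359)],.008,3,190,145)
show("tb",[(152,172),(267,130),(281,173),(163,215)],.144,11,215,160)
show("box",[(377,123),(205,415)],.042,11,215,160)
show("boxe",[(205,415),(440,352),(377,123)],.042,11,215,160)
show("boxcorn",[(205,445),(468,372),(395,92)],.042,11,215,160)
print(at(c,[(307,165),(445,167),(203,204),(281,205),(255,232),(223,121)],.03))
s=robot.state();print(s["eef_rot"]);q=robot.camera_params("wrist")
w=s["eef_rot"];Rt=R.from_quat([*w[1:],w[0]]);print(Rt.inv().apply(q["origin"]-s["position"]),(Rt.inv()*R.from_quat([*q["attitude"][1:],q["attitude"][0]])).as_matrix(),Rt.as_matrix()[:,1])
E
```

```text
sq centre [ 0.619  -0.1771]
  len [88.275  88.5769 88.2389 89.1855] ang [ -85.5981 -175.4746   94.7971    4.5491]
ob centre [0.4629 0.024 ]
  len [43.5665 64.6109 41.7643 63.6654] ang [-96.8759 170.104   81.9226  -8.3094]
hex centre [ 0.4523 -0.2601]
  len [45.0907 44.4064 46.2079 44.6571 44.2624 46.5138] ang [ -90.6266 -154.0297  147.7592   87.2867   28.7265  -33.9819]
round centre [0.458  0.2301]
  len [46.1372 47.3462 45.9262 47.2193] ang [ -45.828  -135.5857  134.012    44.6713]
tb centre [0.6121 0.1546]
  len [24.2268  9.2203 24.7562  9.0341] ang [ -71.1706 -162.5553  108.3321   14.0591]
box centre [0.6126 0.1561]
  len [73.5435 73.5435] ang [149.2625 -30.7375]
boxe centre [0.6061 0.1454]
  len [52.3931 52.6162 73.5435] ang [-76.4064  14.6833 149.2625]
boxcorn centre [0.6047 0.142 ]
  len [58.7254 64.0956 87.09  ] ang [-75.8933  13.8955 151.4955]
[[ 0.6568 -0.0017  0.03  ]
 [ 0.6426 -0.3342  0.03  ]
 [ 0.5688  0.2497  0.03  ]
 [ 0.561   0.0626  0.03  ]
 [ 0.4981  0.1253  0.03  ]
 [ 0.7737  0.2021  0.03  ]]
[-0.0002  0.1325  0.9912 -0.0009]
[ 0.0789 -0.0003 -0.1433] [[-0.0001 -0.9512 -0.3087]
 [ 1.     -0.0003  0.0006]
 [-0.0006 -0.3087  0.9512]] [ 0.2626  0.9649 -0.0018]
```

```bash
python3 - <<'E'
from h import *
p=[.612,.155,.23]; y=best(p,np.radians(18)); print(np.degrees(y))
robot.reach(p,quat(y)); c,im=snap("wrist","w1")
cv2.imwrite("pics/w1c.png",im)
s=robot.state();print(s["time_s"],s["position"],s["qpos"][5]); np.save("w1.npy",c,allow_pickle=True)
E
```

```text
18.0
2.375 [0.61168308 0.15610067 0.23005246] -0.11999966680460775
```

View pics/w1.png

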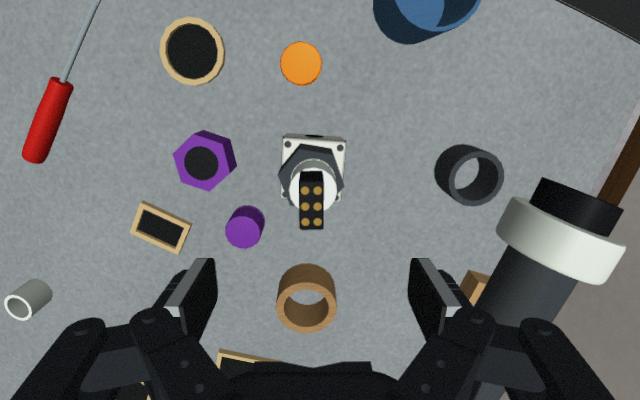

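Wrist view: block's screws span (303–319, 190–222), vertical in the picture, so the closing direction is right. Cap and nut sit beneath it.

```bash
cat >> h.py <<'E'
def go(xy,z,yaw=None,feed=.25,fl=None):
    return robot.movel([xy[0],xy[1],z],None if yaw is None else quat(yaw),feed=feed,force_limit=fl)
def pick(xy,yaw,ztcp,lift,opening=.085):
    robot.reach([*xy,ztcp+.06],quat(yaw)); robot.command_gripper(opening)
    hit=go(xy,ztcp,feed=.15,fl=8); robot.command_gripper(0)
    s=robot.state(); print("grip",hit,s["grip_width"],s["grasp_force"],s["position"],s["time_s"])
    go(xy,lift); s=robot.state(); print("lift",s["grip_width"],s["grasp_force"])
def place(xy,yaw,ztcp,opening,high):
    "ztcp: TCP height at which the part's underside should meet the floor"
    robot.reach([*xy,high],quat(yaw)); go(xy,ztcp+.012)
    hit=go(xy,ztcp-.003,feed=.03,fl=4); s=robot.state(); print("down",hit,s["position"],ztcp,s["force"])
    robot.command_gripper(opening); go(xy,ztcp+.08); s=robot.state(); print("t",s["time_s"],s["force"])
E
python3 - <<'E'
from h import *
c=np.load("w1.npy",allow_pickle=True).item()
p=at(c,[(303,190),(319,190),(303,207),(319,207),(303,222),(319,222)],.144)
print(p); m=p.mean(0); d=(p[5]+p[4]-p[1]-p[0])[:2]; a=np.degrees(np.arctan2(d[1],d[0])); print(m,a)
print(at(c,[(288,145),(341,147)],.042),at(c,[(313,190)],.112))
E
```

```text
[[0.60270367 0.16262807 0.144     ]
 [0.61356945 0.1661747  0.144     ]
 [0.60660621 0.15033205 0.144     ]
 [0.61765255 0.15393729 0.144     ]
 [0.61015881 0.13913175 0.144     ]
 [0.62137303 0.14279148 0.144     ]]
[0.61201062 0.15249922 0.144     ] -71.97056903610246
[[0.5813793  0.17212759 0.042     ]
 [0.63198606 0.18656248 0.042     ]] [[0.61261567 0.15564328 0.112     ]]
```

```bash
python3 - <<'E'
from h import *
pick((.612,.153),np.radians(18),.119,.20)
n=(.463,.024); y=best([*n,.1],np.radians(81.7)); print(np.degrees(y))
place(n,y,.010,.05,.12)
snap("wrist","w2")
y=best([.612,.155,.2],np.radians(18)); robot.command_gripper(.085)
robot.reach([.612,.155,.2],quat(y)); c,im=snap("wrist","w3"); np.save("w3.npy",c,allow_pickle=True)
cv2.imwrite("pics/w23.png",np.vstack([cv2.imread("pics/w2.png")[150:400,120:520],cv2.resize(im[100:240,220:420],None,fx=2,fy=2,interpolation=cv2.INTER_CUBIC)]))
E
```

```text
grip False 0.017114761894966603 58.84532868862152 [0.61215737 0.15303471 0.11948903] 4.0833
lift 0.016846336205200856 58.53280484676361
81.7
down True [0.46389624 0.02399781 0.01046668] 0.01 [-0.17063755 -0.43540302  4.1388537 ]
t 7.6417 [ 0.00511531  0.57906307 -1.08200401]
```

View pics/w23.png

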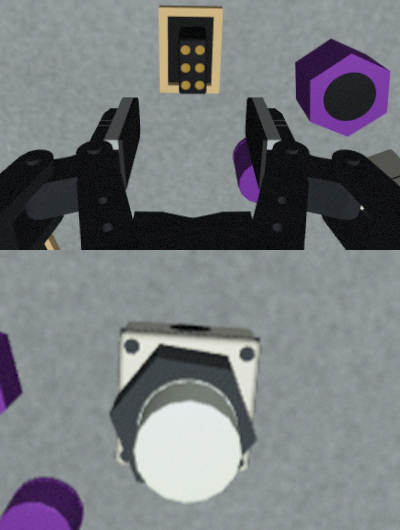

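Top half: the block stands in the oblong nest, and contact came at floor height. Bottom half: the cap's top disc is centred at full-image (313.5,200.5), with the nut and box below it.

```bash
python3 - <<'E'
from h import *
c=np.load("w3.npy",allow_pickle=True).item()
p=at(c,[(313.5,200.5),(286,200.5),(341,200.5)],.112); print(p)
xy=p[0,:2]
assert np.hypot(*(xy-[.612,.155]))<.01
yk=np.radians(18)
pick(xy,yk,.081,.18)
n=(.458,.230); y=best([*n,.1],np.radians(40),np.pi/3); print(np.degrees(y))
place(n,y,.008,.085,.12)
snap("wrist","w4")
robot.reach([.612,.155,.2],quat(yk)); c,im=snap("wrist","w5"); np.save("w5.npy",c,allow_pickle=True)
cv2.imwrite("pics/w45.png",np.vstack([cv2.imread("pics/w4.png")[150:400,120:520],cv2.resize(im[100:240,220:420],None,fx=2,fy=2,interpolation=cv2.INTER_CUBIC)]))
E
```

```text
[[0.6124363  0.15546268 0.112     ]
 [0.59343923 0.14927311 0.112     ]
 [0.63143691 0.16164992 0.112     ]]
grip False 0.038054909581334104 60.76111177797429 [0.61297186 0.15555127 0.08241854] 11.0083
lift 0.038499443084604325 60.213286065263674
40.0
down True [0.45890525 0.23033328 0.00939063] 0.008 [-0.55862184 -0.63167091  4.96138199]
t 14.2917 [ 0.16447968 -0.27197514 -0.02190128]
```

View pics/w45.png

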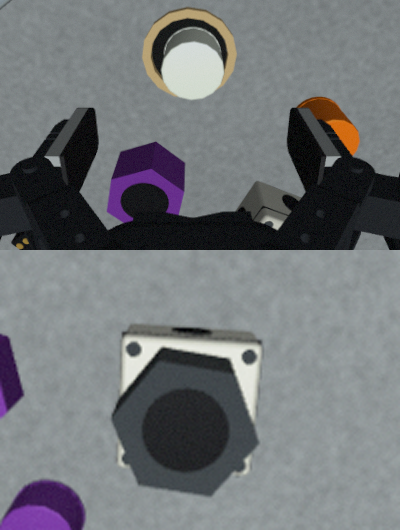

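Cap is in the round nest. Nut top face in the crop: corners (112,415), (260,441), (211,496), (137,484), disc centre (186,430).

```bash
python3 - <<'E'
from h import *
c=np.load("w5.npy",allow_pickle=True).item()
f=lambda uv: full(np.array(uv,float)-[0,250],220,100,2)
p=at(c,f([(112,415),(260,441),(211,496),(137,484)]),.076)[:,:2]; m=at(c,f([(186,430)]),.076)[0,:2]
print(m,(p[0]+p[1])/2,np.hypot(*(p[0]-p[1])))
d=p-m; a=np.degrees(np.arctan2(d[:,1],d[:,0])); print(a%60,np.hypot(*d.T))
box=at(c,f([(134,349),(249,357)]),.042);print(box)
print([np.degrees(best([*m,.1],np.radians(np.median(a%60)+30),np.pi/3))])
E
```

```text
[0.61160633 0.15389591] [0.61151821 0.15474478] 0.06210522253410539
[6.14209296 9.2891508  8.02675271 7.10855279] [0.03103767 0.03109098 0.03126173 0.03168516]
[[0.58075601 0.17299609 0.042     ]
 [0.63107428 0.18561694 0.042     ]]
[np.float64(37.56765275174814)]
```

```bash
python3 - <<'E'
from h import *
xy=(.6116,.1545); yk=best([*xy,.1],np.radians(37.6),np.pi/3)
pick(xy,yk,.046,.16)
n=(.4523,-.2601); y=best([*n,.1],np.radians(-2.5),np.pi/3); print(np.degrees([yk,y]))
place(n,y,.007,.085,.12)
snap("wrist","w6")
robot.reach([.612,.155,.2],quat(np.radians(18))); c,im=snap("wrist","w7"); np.save("w7.npy",c,allow_pickle=True)
cv2.imwrite("pics/w67.png",np.vstack([cv2.imread("pics/w6.png")[150:400,120:520],cv2.resize(im[100:240,220:420],None,fx=2,fy=2,interpolation=cv2.INTER_CUBIC)]))
E
```

```text
grip False 0.05276339910710032 64.98125910758972 [0.61263555 0.15468546 0.04803488] 16.8583
lift 0.052971358073040486 64.23364877700806
[ 37.6 -62.5]
down True [ 0.45348751 -0.26079153  0.009075  ] 0.007 [0.46138052 0.63413557 3.82294194]
t 20.9667 [-0.52098179  0.4790425   0.16527303]
```

View pics/w67.png

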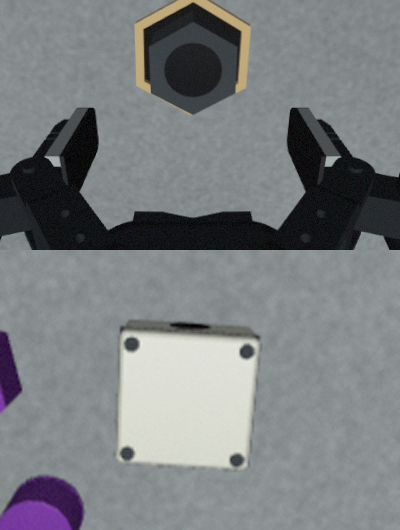

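Nut is seated and parallel in the hexagonal nest. The box is undisturbed, with lid holes at crop (132,345), (246,352), (237,461), (127,454).

```bash
python3 - <<'E'
from h import *
c=np.load("w7.npy",allow_pickle=True).item()
p=at(c,full(np.array([(132,345),(246,352),(237,461),(127,454)],float)-[0,250],220,100,2),.042)[:,:2]
m=p.mean(0);d=np.roll(p,-1,0)-p;a=np.degrees(np.arctan2(d[:,1],d[:,0]))%90; print(m,a,np.hypot(*d.T))
yb=np.median(a); assert np.hypot(*(m-[.612,.155]))<.008
yk=best([*m,.1],np.radians(yb),np.pi/2); n=(.619,-.177); y=best([*n,.1],np.radians(4.6),np.pi/2); print(np.degrees([yk,y]))
pick(m,yk,.006,.13)
place(n,y,.009,.085,.13)
snap("wrist","w8")
robot.reach([.35,.25,.3],quat(np.radians(35)))
c,im=snap("top","top9"); c2,im2=snap("scene","scene9")
cv2.imwrite("pics/f9.png",np.vstack([cv2.resize(im[145:280,190:470],(800,386),interpolation=cv2.INTER_CUBIC),cv2.resize(cv2.imread("pics/w8.png")[130:330,100:500],(400,200))[:, [min(i,399) for i in range(800)]]]))
E
```

```text
[0.61229767 0.15370265] [14.34542692 14.75633763 14.02664016 13.91537197] [0.05157147 0.05234285 0.05233835 0.05205177]
[14.18603354  4.6       ]
grip False 0.06319489919214592 67.81190514564514 [0.61361263 0.15395323 0.00833747] 24.4417
lift 0.06290714545326646 67.15652704238892
down True [ 0.62030361 -0.17753076  0.01137214] 0.009 [ 1.17559928 -1.02976979  3.19410722]
t 28.1667 [-0.78990103 -0.56345066 -1.37221697]
```

View pics/f9.png

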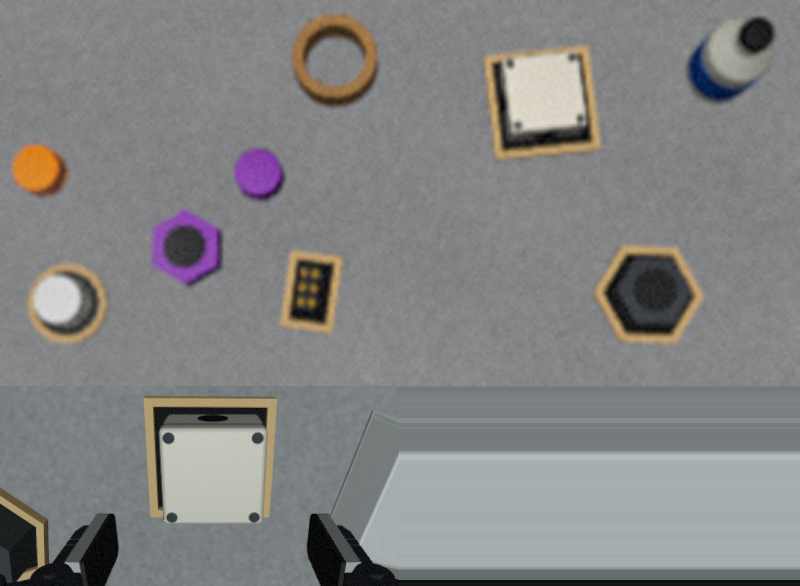

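View pics/scene9.png

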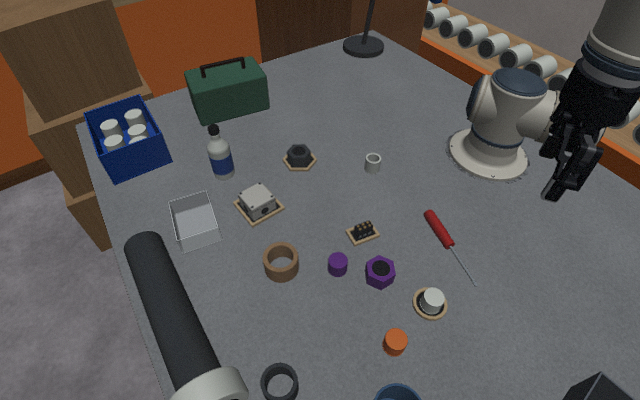

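All four parts landed on the floor: grip and contact heights put each underside at 2.97–3.04 mm, against a 3 mm floor. They're upright inside their rims, and the bottle (220,160) and roll (281,262) in the scene view haven't moved.

```bash
python3 -c "
from bench import robot
print(robot.hand_in(),robot.state()['time_s'])"
```

```text
the job is handed in; nothing more can be done
the job is handed in; nothing more can be done
```

The job is handed in: all four parts lie flat and right way up in their own nests, and the bottle and tape roll were not moved, after about 30 s of robot time.

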